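# Push-test the brake-disc locks and set aside the ones that will not stay locked

## Robot

A 6-joint arm with a two-finger parallel gripper is mounted at the origin on the work surface. World frame = base frame: x ahead of the robot, y to its left, z up, the work surface at z = 0. Lengths are in m, angles in degrees, forces in N, time in s.
With the tool pointing down it reaches from about 0.35 to 0.85 m from the base axis. Payload 8.1 kg.
Tool frame: the origin (TCP) lies at the very end of the fingers, on their centre line; the grasp point (between the pads) lies 19 mm behind it; z points along the fingers, y is the line along which they close (so a half turn about z gives the same grasp; the last joint's range is limited). The gripper opens to 85 mm and grips with 20 to 120 N. Pads are 22 mm wide; open, the fingers measure 114 mm over their backs; the gripper's body (76 mm by 85 mm) begins 54 mm behind the grasp point. The pads swing forward as they close: fully open they stand 13 mm farther back than shut.
Start: joints at [-74.106, 7.471, 85.268, -0, 87.261, -4.893], TCP at [0.213, -0.561, 0.231] pointing down, gripper open.
Joint ranges: [-169.43, 169.43], [-51.17, 129.36], [1.28, 143.12], [-76.62, 256.62], [0, 156.53], [-152.29, 152.29]. Speed limits (degrees/s): [136.94, 136.94, 159.86, 180, 180, 180].

## Interface

Orientations are given as [roll, pitch, yaw] about the fixed x, y, z axes, in that order (R = Rz(yaw) Ry(pitch) Rx(roll)).
In Python, from rig import sense, get_image, get_calibration, sign_off gives the robot as it stands.
- The arm moves only by the tool arm_command, never from a script. Its argument "deltas" is a list of rows, each a list of 7 numbers: the closure, from -1 (fully open) to 1 (shut), then the shift along the tool's x, y, z in mm, then the turn, a rotation vector about the tool's x, y, z in degrees. A call has 1 to 12 rows; each row shifts and turns the commanded pose from where the row before left it, along the tool's axes as they then stand; what a row does not reach is not made up. A row lasts 1/12 s, in which the tool goes at most 41.7 mm and 7.16 degrees, less where a joint would pass 70% of its speed; a pose out of reach is approached as far as the arm can. A call with a gripper value outside its range is refused whole. The fingers move at their own pace and stop on an object; the grip force is fixed at half the most. Time passes only in rows, so rows that do not move let the fingers close. It gives the time, the measured TCP pose, the force, the opening and the grip force at its end, in the units of the state.
- sense(): the state, without advancing time (a new reading comes with each control period).
- get_image(name): name is "scene" or "top" or "wrist"; returns the picture (384x512x3 uint8, red, green, blue); there is no depth.
- get_calibration(name): a dict with "fx", "fy", "cx", "cy" (pixels), "k1" (the pictures are not rectified: a ray, as slopes to the right and down, at radius r is drawn at 1 + k1 r^2 times it, then the intrinsics apply), "extrinsics" (4x4, takes a point from camera to world coordinates); the wrist camera has in their place "hand_eye" (4x4, takes a point from camera to tool coordinates, whose origin is the TCP and whose axes are the flange's). Camera axes: x right, y down, z forward; pixel columns grow to the right and rows downward; lengths in m; the calibration is good to about 2 mm. A picture is of the moment at which its call begins: read the wrist's pose just before it. get_calibration takes no time and is no camera call.
- sign_off(): hands the job in; it is judged then, once.
The state is a dict: "time": time; "q": joint angles; "joint_velocities": joint speeds; "effort": joint torques, N m; "eef_pos": TCP position; "eef_rot": TCP orientation; "wrist_force": force on the tool from outside, world axes, zero at the start; "wrist_torque": the same for the moment, N m; "gripper_width": opening from 0.0 (shut) to 1.0 (fully open); "grip_force": force on a finger pad.
Only numpy, scipy, OpenCV 4.12 (cv2) and the standard library are available. Lean on these libraries where they do the work, as an engineer would, in place of code of your own. Each camera call takes 0.05 s, during which the arm holds its last target. There are 200 camera calls.

## Task

Four motorcycle brake-disc locks stand open on the bench: test each one by pushing its cylinder fully down and letting go. A sound lock stays pushed in, so leave it standing where it is, locked; any lock whose cylinder rises again goes back to the supplier, so stand it upright on the floor of the cardboard carton. Do not shift the spanner, the spark-plug box and the bearing that lie among them.

Things in the scene. Friction and masses are not known exactly. Their poses are not given: they have to be found in the camera images.
- lock_a_mid (a point): Brake-disc lock: a loose steel block, 62 long (its x) by 36 wide (its y), 0.48 kg, upright on the bench; flat body 52 high, the cylinder above it. Open slot for the brake disc from 15 to 24 high, open to its -x end. Point: centre of the upper body, on the middle of the footprint, 38 above the underside; z up. Grasp the upper body across its 36 width from above. All four look alike.
- lock_a_top (a point): Centre of the top face of lock_a's push cylinder: steel, 18 diameter, vertical, its axis 10 to the -x side of the lock's middle. Open: top 69 above the underside (14 above its collar, 28 diameter, which is 55 high); pushed home: 57 above the underside. Moves with the cylinder.
- lock_a_cyl (a joint): How far lock_a's cylinder is pushed down, m: 0 open, 0.012 home. It takes up to about 5 N to push (7 N for a worn one), then stops hard. A sound lock snaps in past about 8.5 mm and stays home when let go; pushed less than that it springs right out again. A worn one rises at once when let go, by 6 mm or more, but is sticky and does not come right up: it stops 3 to 5 mm in and sits there.
- lock_b_mid (a point): Brake-disc lock, the same as lock_a; same point and axes.
- lock_b_top (a point): Centre of the top face of lock_b's push cylinder, as for lock_a.
- lock_b_cyl (a joint): The same for lock_b, m.
- lock_c_mid (a point): Brake-disc lock, the same as lock_a; same point and axes.
- lock_c_top (a point): Centre of the top face of lock_c's push cylinder, as for lock_a.
- lock_c_cyl (a joint): The same for lock_c, m.
- lock_d_mid (a point): Brake-disc lock, the same as lock_a; same point and axes.
- lock_d_top (a point): Centre of the top face of lock_d's push cylinder, as for lock_a.
- lock_d_cyl (a joint): The same for lock_d, m.
- carton_in (a point): Cardboard returns carton, open at the top, fixed to the bench, empty. Outside 270 (its x) by 190 (its y) by 75 high; walls and floor 4 thick; flaps folded down outside. Point: centre of its inner floor, 4 above the bench; z up.
- spanner: Combination spanner, 170 long, 38 wide at the jaw, 8 high, flat on the bench. Origin under its middle, x along it. A bystander.
- plug_box: Small paper spark-plug box lying down, 24 by 80 (its y) by 24 high. Origin: centre of its underside. A bystander.
- bearing: Ball bearing ring, 52 diameter, 15 high, flat on the bench. Origin: centre of its underside. A bystander.
There are look-alikes about, which are no part of the job. What is shaped like the part that bears lock_d_mid but yellow is not meant. What is shaped like the part that bears lock_c_mid but pink or red is not meant.

How it is judged:
By the outcome, as a careful person would: the job done as asked, in the order asked, and still so for the second after the job is handed in, with the robot touching nothing.
It also fails if it takes over 72 s, if anything falls off the work surface, if the arm or the gripper's body presses on something with over 40 N, if the wrist force passes 120 N, or if a joint passes its speed limit or range.

## Working session

There is one attempt and no reset: what is moved stays moved. The work goes in short steps, Python scripts to look and compute and a tool call to move; the robot and the scene stay as the last step left them, time stands still between calls to the robot, and variables do not carry over. Pictures are saved under pics/ and viewed, at most 10 in all, crops included, and the job is handed in when it is done.

Besides the shell and the picture viewer there is one more tool, called as name(argument=value, ...) on one line, values as JSON. arm_command: Moves the arm, as the interface text tells. Its arguments: {"type":"object","properties":{"deltas":{"type":"array"}},"required":["deltas"]}

```bash
mkdir -p pics; ls; python3 - <<'E'
from rig import *
import cv2,numpy as np
for n in("top","scene"):
    im=get_image(n);cv2.imwrite(f"pics/{n}0.png",cv2.cvtColor(im,cv2.COLOR_RGB2BGR))
    c=get_calibration(n);print(n,{k:np.round(v,4).tolist() for k,v in c.items()})
print(np.round(get_calibration("wrist")["hand_eye"],4).tolist(), {k:v for k,v in get_calibration("wrist").items() if k!='hand_eye'})
print(sense())
E
```

```text
pics
top {'fx': 459.2432, 'fy': 459.2432, 'cx': 256.9826, 'cy': 192.9461, 'k1': -0.0012, 'extrinsics': [[0.0235, -0.9918, 0.1257, 0.3214], [-0.9996, -0.0256, -0.015, -0.0012], [0.0181, -0.1253, -0.992, 1.1424], [0.0, 0.0, 0.0, 1.0]]}
scene {'fx': 476.8593, 'fy': 476.8593, 'cx': 258.968, 'cy': 187.0884, 'k1': -0.0723, 'extrinsics': [[0.3535, 0.7323, -0.5821, 1.2622], [0.9353, -0.2662, 0.2331, -0.3345], [0.0157, -0.6268, -0.779, 1.1698], [0.0, 0.0, 0.0, 1.0]]}
[[0.0008, -0.9456, -0.3254, 0.0844], [1.0, 0.0005, 0.001, -0.0004], [-0.0007, -0.3254, 0.9456, -0.1424], [0.0, 0.0, 0.0, 1.0]] {'fx': 285.4703325716796, 'fy': 285.4703325716796, 'cx': 251.51517586812713, 'cy': 196.17825228712144, 'k1': -0.06726339816024815}
{'time': 0.1, 'q': array([-7.41074006e+01,  7.50947747e+00,  8.53239183e+01, -1.71007016e-05,
        8.72600556e+01, -4.89370835e+00]), 'joint_velocities': array([-0.10108622, -0.11097558, -0.09518664, -0.02306192,  0.06215988,
       -0.04927303]), 'effort': array([ 1.42979279e-03, -5.70954537e+01, -5.01940084e+01, -2.57657875e-04,
        8.24269286e-03,  4.55265479e-05]), 'eef_pos': array([ 0.21281031, -0.56046929,  0.23035448]), 'eef_rot': array([-1.79906888e+02, -7.95508455e-03,  2.07863021e+01]), 'wrist_force': array([1.26278268, 0.65476683, 0.16562664]), 'wrist_torque': array([-0.02418217,  0.00374078,  0.01936003]), 'grip_force': 0.0, 'gripper_width': 1.0022116473517704}
```

View pics/top0.png

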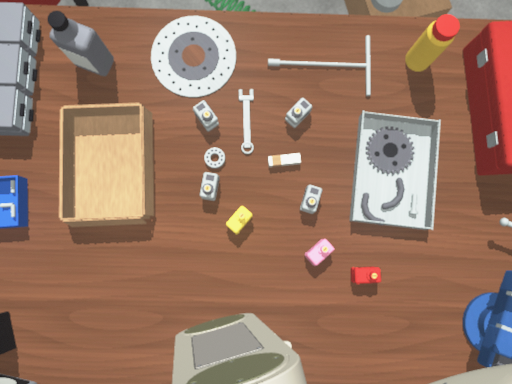

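View pics/scene0.png

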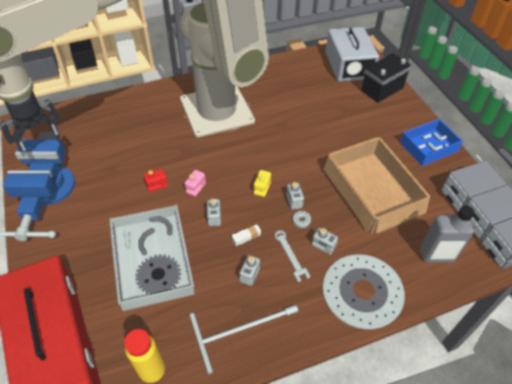

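Top view: four grey locks at about (206,115), (299,112), (209,187) and (312,200). The yellow (239,220), pink (319,252) and red (366,276) blocks are look-alikes. The cardboard carton is at (107,164); the grey metal tray on the right is something else. I'll enlarge the locks to confirm this and get their axes.

```bash
python3 - <<'E'
import cv2,numpy as np
im=cv2.imread("pics/top0.png")
c=cv2.resize(im[90:225,185:335],None,fx=5,fy=4.4,interpolation=cv2.INTER_CUBIC)
c=cv2.resize(im[90:225,185:335],None,fx=4.4,fy=4.4,interpolation=cv2.INTER_CUBIC)
cv2.imwrite("pics/crop0.png",c)
E
```

```text
(no output)
```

View pics/crop0.png

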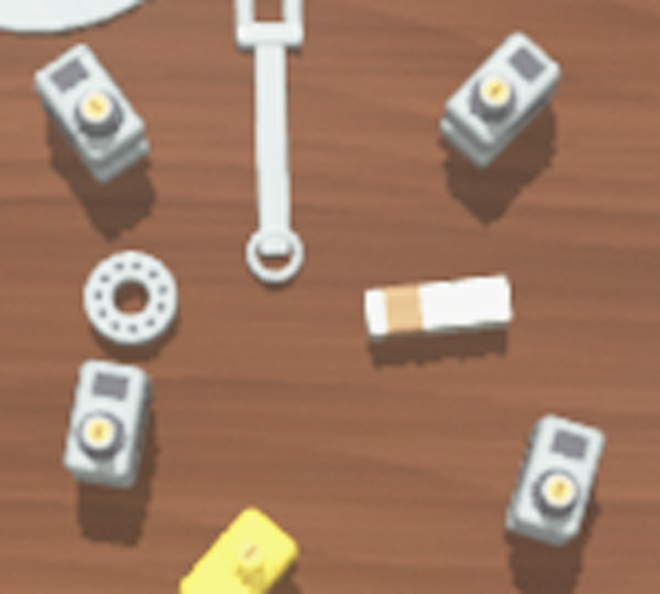

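The crop shows four grey locks with yellow-dotted cylinders and a dark patch at the +x end. Tops are at crop (96,106), (494,91), (98,432) and (559,490). The yellow block is excluded.

```bash
cat > h.py <<'E'
import numpy as np,cv2
from rig import *
from scipy.spatial.transform import Rotation as R
def ray(n,uv,z,T=None):
    c=get_calibration(n);T=c["extrinsics"] if T is None else T@c["hand_eye"]
    p=cv2.undistortPoints(np.array([[uv]],float),np.array([[c["fx"],0,c["cx"]],[0,c["fy"],c["cy"]],[0,0,1]]),np.array([c["k1"],0,0,0]))[0,0]
    T=np.array(T);d=T[:3,:3]@[p[0],p[1],1];o=T[:3,3];return (o+d*(z-o[2])/d[2])
def proj(n,P,T=None):
    c=get_calibration(n);T=c["extrinsics"] if T is None else T@c["hand_eye"]
    q=np.linalg.inv(T)@np.r_[P,1];x=q[:2]/q[2];x=x*(1+c["k1"]*(x@x));return x*[c["fx"],c["fy"]]+[c["cx"],c["cy"]]
def tool(s=None):
    s=s or sense();T=np.eye(4);T[:3,:3]=R.from_euler("xyz",s["eef_rot"],degrees=True).as_matrix();T[:3,3]=s["eef_pos"];return T
def delta(x,y,z,yaw=None):
    T=tool();d=T[:3,:3].T@(np.array([x,y,z])-T[:3,3])*1000
    yw=sense()["eef_rot"][2];rv=np.zeros(3)
    if yaw is not None:
        rv=(R.from_matrix(T[:3,:3]).inv()*R.from_euler("xyz",[180,0,yaw],degrees=True)).as_rotvec(degrees=True)
    return np.round(d,1),np.round(rv,2)
E
python3 - <<'E'
from h import *
im=cv2.imread("pics/top0.png");hsv=cv2.cvtColor(im,cv2.COLOR_BGR2HSV)
def cen(m,u,v,r=4):
    b=np.zeros_like(m);cv2.circle(b,(int(round(u)),int(round(v))),r,255,-1);w=((m>0)&(b>0));ys,xs=np.nonzero(w);return xs.mean(),ys.mean(),len(xs)
ylw=cv2.inRange(hsv,(12,50,140),(35,255,255));drk=cv2.inRange(hsv,(0,0,60),(180,70,150))
for t,p in (((96,106),(70,74)),((494,91),(527,64)),((98,432),(111,385)),((559,490),(570,444))):
    a=cen(ylw,185+t[0]/4.4,90+t[1]/4.4);b=cen(drk,185+p[0]/4.4,90+p[1]/4.4)
    A=ray("top",a[:2],.069)[:2];B=ray("top",b[:2],.052)[:2]
    d=B-A;L=np.hypot(*d);yaw=np.degrees(np.arctan2(d[1],d[0]))
    print(np.round(a,1),np.round(b,1),"top",np.round(A,4),"yaw",round(yaw,1),"L",round(L*1e3,1),"mid",np.round(A+d/L*.01,4))
for uv in ((61,107),(143,104),(153,219),(61,223)): print(np.round(ray("top",uv,.075),3))
for uv in ((76,137),(145,135),(145,212),(74,212)): print(np.round(ray("top",uv,.004),3))
E
```

```text
[206.5 113.7  14. ] [199.7 106.3   7. ] top [0.6463 0.1084] yaw 39.1 L 30.1 mid [0.654  0.1147]
[297.3 110.1  16. ] [304.3 104.3  20. ] top [ 0.6615 -0.1101] yaw -42.2 L 27.9 mid [ 0.6689 -0.1168]
[206.9 187.5  15. ] [209.8 177.3  23. ] top [0.4674 0.1009] yaw -9.5 L 27.5 mid [0.4773 0.0992]
[311.5 201.   16. ] [314.2 190.6  22. ] top [ 0.4416 -0.1463] yaw -17.7 L 28.4 mid [ 0.4512 -0.1494]
[0.651 0.454 0.075]
[0.664 0.26  0.075]
[0.39  0.222 0.075]
[0.375 0.433 0.075]
[0.596 0.441 0.004]
[0.606 0.268 0.004]
[0.411 0.258 0.004]
[0.407 0.432 0.004]
```

```bash
python3 - <<'E'
from h import *
print(delta(.4416,-.1463,.12,-17.7))
E
```

```text
(array([ 360.9, -305.8,  110.9]), array([-9.000e-02,  2.000e-02,  3.849e+01]))
```

arm_command(deltas=[[1,30,-25.5,9,0,0,0],[1,30,-25.5,9,0,0,0],[1,30,-25.5,9,0,0,0],[1,30,-25.5,9,0,0,0],[1,30,-25.5,9,0,0,0],[1,30,-25.5,9,0,0,0],[1,30,-25.5,9,0,0,0],[1,30,-25.5,9,0,0,0],[1,30,-25.5,9,0,0,0],[1,30,-25.5,9,0,0,0],[1,30,-25.5,9,0,0,0],[1,30,-25.5,9,0,0,0]])

```text
time: 1.1
eef_pos: [0.4412, -0.1451, 0.1227]
eef_rot: [180.0, 0.0, 20.8]
wrist_force: [0.5, -0.7, -0.7]
gripper_width: 0.005
grip_force: 0.0
```

arm_command(deltas=[[1,0,0,0,0,0,6.4],[1,0,0,0,0,0,6.4],[1,0,0,0,0,0,6.4],[1,0,0,0,0,0,6.4],[1,0,0,0,0,0,6.4],[1,0,0,0,0,0,6.4],[1,0,0,0,0,0,0],[1,0,0,0,0,0,0]])

```text
time: 1.77
eef_pos: [0.4407, -0.147, 0.123]
eef_rot: [-180.0, 0.0, -17.4]
wrist_force: [0.2, -0.5, -0.2]
gripper_width: 0.001
grip_force: 0.0
```

```bash
python3 - <<'E'
from h import *
s=sense();T=tool(s);im=get_image("wrist")
cv2.imwrite("pics/w1.png",im[:,:,::-1])
print(s["eef_pos"],s["eef_rot"],s["q"],s["time"],s["wrist_force"])
for h in (.057,.065,.069):print(proj("wrist",[.4416,-.1463,h],T))
print(delta(.4416,-.1463,.074,-17.7))
E
```

```text
[ 0.44066774 -0.14697728  0.12298893] [-1.79994301e+02  3.42777957e-02 -1.74159095e+01] [-2.47741504e+01 -9.32521610e+00  1.13422211e+02  1.30110208e-03
  7.59377310e+01  8.26414443e+01] 1.7667 [ 0.23730516 -0.53654952 -0.16901918]
[250.85466137 210.20318237]
[250.8323795  214.12353748]
[250.82065363 216.18767392]
(array([ 0.7, -0.9, 49. ]), array([-0.  ,  0.03,  0.32]))
```

View pics/w1.png

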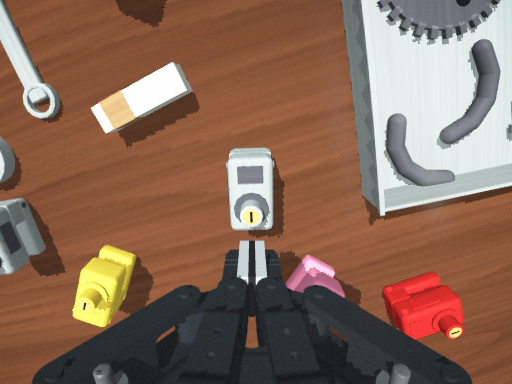

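The wrist view shows lock D's dot at (250,216), matching the prediction for an open cylinder (250.8,216.2). Now I push it.

arm_command(deltas=[[1,0,0,24,0,0,0],[1,0,0,24,0,0,0],[1,0.5,-0.8,4,0,0,0],[1,0,0,4,0,0,0],[1,0,0,4,0,0,0],[1,0,0,4,0,0,0],[1,0,0,1.8,0,0,0],[1,0,0,0,0,0,0]])

```text
time: 2.48
eef_pos: [0.4422, -0.1467, 0.0582]
eef_rot: [180.0, -0.1, -17.6]
wrist_force: [-1.1, 0.4, 2.0]
gripper_width: -0.002
grip_force: 1.0
```

arm_command(deltas=[[1,0,0,1,0,0,0],[1,0,0,1,0,0,0],[1,0,0,0,0,0,0]])

```text
time: 2.73
eef_pos: [0.4423, -0.1467, 0.0569]
eef_rot: [180.0, -0.1, -17.6]
wrist_force: [-4.1, 2.4, 9.5]
gripper_width: 0.0
grip_force: 4.5
```

arm_command(deltas=[[1,0,0,0.7,0,0,0],[1,0,0,0,0,0,0]])

```text
time: 2.9
eef_pos: [0.4424, -0.1468, 0.0567]
eef_rot: [180.0, -0.1, -17.6]
wrist_force: [-7.4, 3.2, 14.7]
gripper_width: 0.004
grip_force: 7.5
```

arm_command(deltas=[[1,0,0,-8,0,0,0],[1,0,0,-12,0,0,0],[1,0,0,0,0,0,0],[1,0,0,8,0,0,0],[1,0,0,8,0,0,0],[1,0,0,0,0,0,0]])

```text
time: 3.4
eef_pos: [0.4416, -0.1465, 0.0572]
eef_rot: [180.0, -0.0, -17.6]
wrist_force: [1.9, -0.7, 2.2]
gripper_width: -0.002
grip_force: 1.1
```

arm_command(deltas=[[1,0,0,-21,0,0,0],[1,0,0,-22,0,0,0],[1,0,0,-22,0,0,0],[1,0,0,0,0,0,0],[1,0,0,0,0,0,0]])

```text
time: 3.82
eef_pos: [0.4419, -0.1466, 0.1239]
eef_rot: [180.0, -0.0, -17.6]
wrist_force: [0.3, -0.2, -0.1]
gripper_width: -0.001
grip_force: 0.0
```

```bash
cat >> h.py <<'E'
def look(name,xy):
    s=sense();T=tool(s);im=cv2.cvtColor(get_image("wrist"),cv2.COLOR_RGB2BGR);cv2.imwrite(f"pics/{name}.png",im)
    u,v=proj("wrist",[*xy,.063],T)
    hsv=cv2.cvtColor(im,cv2.COLOR_BGR2HSV);m=cv2.inRange(hsv,(15,60,150),(35,255,255))
    n,l,st,ce=cv2.connectedComponentsWithStats(m)
    for i in range(1,n):
        if np.hypot(*(ce[i]-[u,v]))<25: print("blob",ce[i].round(1),st[i])
    print({h:proj("wrist",[*xy,h],T).round(1).tolist() for h in(.057,.065,.069)},s["eef_pos"].round(4),s["eef_rot"].round(2),"f",s["wrist_force"].round(1),"t",s["time"])
E
python3 - <<'E'
from h import *
look("w2",(.4416,-.1463))
im=cv2.imread("pics/w1.png");m=cv2.inRange(cv2.cvtColor(im,cv2.COLOR_BGR2HSV),(15,60,150),(35,255,255))[205:235,235:270]
ys,xs=np.nonzero(m);print("before",xs.mean()+235,ys.mean()+205,len(xs))
cv2.imwrite("pics/w12.png",cv2.resize(np.hstack([im[140:240,200:300],cv2.imread("pics/w2.png")[140:240,200:300]]),None,fx=4,fy=4))
print(delta(.4674,.1009,.123,-9.5))
E
```

```text
blob [251.7 215.3] [244 208  16  15 160]
{0.057: [251.7, 211.1], 0.065: [251.7, 215.0], 0.069: [251.7, 217.1]} [ 0.4419 -0.1466  0.1239] [ 1.7999e+02 -4.0000e-02 -1.7610e+01] f [ 0.3 -0.2 -0.1] t 3.8167
before 250.85276073619633 216.57668711656441 163
(array([-4.970e+01, -2.435e+02, -2.000e-01]), array([-0.02,  0.08, -8.11]))
```

View pics/w12.png

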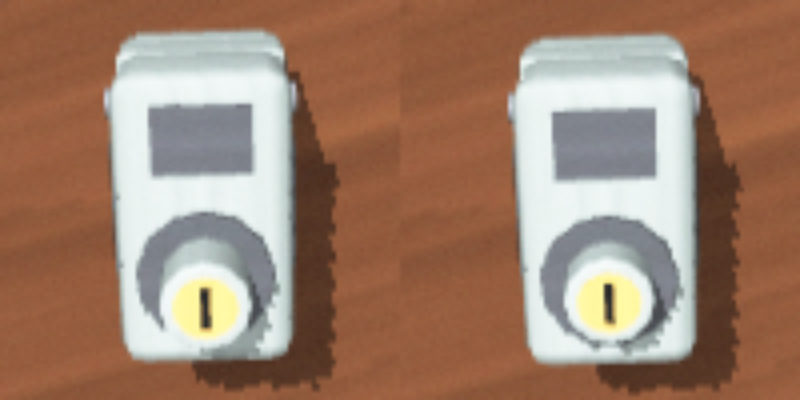

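Left is before the push, right is after. D's cylinder rose back to about 65 mm (dot at v=215.3; home would be 211), so D is worn. On to lock S at top-view (207,187).

arm_command(deltas=[[1,-7.1,-34.8,0,0,0,0],[1,-7.1,-34.8,0,0,0,0],[1,-7.1,-34.8,0,0,0,0],[1,-7.1,-34.8,0,0,0,0],[1,-7.1,-34.8,0,0,0,0],[1,-7.1,-34.8,0,0,0,0],[1,-7.1,-34.8,0,0,0,-4],[1,0,0,0,0,0,-4.1],[1,0,0,0,0,0,0],[1,0,0,0,0,0,0]])

```text
time: 4.7
eef_pos: [0.4666, 0.1007, 0.1219]
eef_rot: [179.9, 0.2, -9.6]
wrist_force: [0.2, 0.1, -0.2]
gripper_width: 0.002
grip_force: 0.0
```

```bash
python3 - <<'E'
from h import *
look("w3",(.4674,.1009));print(delta(.4674,.1009,.0545,-9.5))
E
```

```text
blob [251.3 218.2] [244 211  16  15 164]
{0.057: [251.4, 210.5], 0.065: [251.5, 214.5], 0.069: [251.5, 216.6]} [0.4666 0.1007 0.1219] [179.92   0.19  -9.57] f [ 0.2  0.1 -0.2] t 4.7
(array([ 0.5, -0.9, 67.7]), array([ 0.06,  0.15, -0.16]))
```

arm_command(deltas=[[1,0,0,24,0,0,0],[1,0,0,24,0,0,0],[1,0,0,4,0,0,0],[1,0,0,4,0,0,0],[1,0,0,4,0,0,0],[1,0,0,4,0,0,0],[1,0,0,2,0,0,0],[1,0,0,1.5,0,0,0],[1,0,0,0,0,0,0],[1,0,0,0,0,0,0]])

```text
time: 5.58
eef_pos: [0.4687, 0.1008, 0.057]
eef_rot: [-180.0, -0.1, -9.5]
wrist_force: [0.2, -1.1, 2.5]
gripper_width: -0.002
grip_force: 1.6
```

arm_command(deltas=[[1,0,0,1,0,0,0],[1,0,0,0.7,0,0,0],[1,0,0,0,0,0,0]])

```text
time: 5.83
eef_pos: [0.4689, 0.1009, 0.0568]
eef_rot: [-180.0, -0.1, -9.5]
wrist_force: [-8.9, -2.0, 19.2]
gripper_width: -0.001
grip_force: 9.9
```

Hard stop at 57 mm. Lift and look.

arm_command(deltas=[[1,0,0,-24,0,0,0],[1,0,0,-24,0,0,0],[1,0,0,-19,0,0,0],[1,0,0,0,0,0,0],[1,0,0,0,0,0,0]])

```text
time: 6.25
eef_pos: [0.4693, 0.101, 0.123]
eef_rot: [-179.9, -0.2, -9.5]
wrist_force: [0.2, 0.4, 0.4]
gripper_width: -0.002
grip_force: 0.0
```

```bash
python3 - <<'E'
from h import *
look("w4",(.4674,.1009));print(delta(.6463,.1084,.123,39.1))
E
```

```text
blob [252.4 215. ] [245 209  16  13 143]
{0.057: [252.5, 213.5], 0.065: [252.6, 217.5], 0.069: [252.6, 219.6]} [0.4693 0.101  0.123 ] [-179.94   -0.19   -9.51] f [0.2 0.4 0.4] t 6.25
(array([174.4, -36.9,  -1.2]), array([  0.  ,  -0.05, -48.61]))
```

S: the dot moved up 6.2 px, which is home (143 px blob), so S is sound. On to lock P at (206,114), without turning.

arm_command(deltas=[[1,34.9,-7.4,0,0,0,0],[1,34.9,-7.4,0,0,0,0],[1,34.9,-7.4,0,0,0,0],[1,34.9,-7.4,0,0,0,0],[1,34.8,-7.3,0,0,0,0],[1,0,0,0,0,0,0],[1,0,0,0,0,0,0]])

```text
time: 6.88
eef_pos: [0.6456, 0.108, 0.1175]
eef_rot: [179.9, 0.3, -9.5]
wrist_force: [-0.5, 0.6, 0.3]
gripper_width: 0.0
grip_force: 0.0
```

```bash
python3 - <<'E'
from h import *
look("w5",(.6463,.1084));print(delta(.6463,.1084,.053,None))
E
```

```text
blob [250. 220.] [242 213  17  15 178]
{0.057: [251.3, 212.7], 0.065: [251.3, 216.8], 0.069: [251.3, 219.0]} [0.6456 0.108  0.1175] [179.92   0.3   -9.54] f [-0.5  0.6  0.3] t 6.8833
(array([ 1.7, -0.5, 65.5]), array([0., 0., 0.]))
```

arm_command(deltas=[[1,1,-0.5,22,0,0,0],[1,0,0,22,0,0,0],[1,0,0,4,0,0,0],[1,0,0,4,0,0,0],[1,0,0,4,0,0,0],[1,0,0,4,0,0,0],[1,0,0,2,0,0,0],[1,0,0,1.5,0,0,0],[1,0,0,0,0,0,0],[1,0,0,0,0,0,0]])

```text
time: 7.77
eef_pos: [0.6475, 0.1086, 0.0583]
eef_rot: [-180.0, -0.0, -9.5]
wrist_force: [0.9, -0.2, -0.2]
gripper_width: 0.001
grip_force: 0.0
```

arm_command(deltas=[[1,0,0,1.3,0,0,0],[1,0,0,1.2,0,0,0],[1,0,0,0.8,0,0,0],[1,0,0,0,0,0,0]])

```text
time: 8.1
eef_pos: [0.6479, 0.1086, 0.057]
eef_rot: [-180.0, -0.1, -9.5]
wrist_force: [-6.1, -0.7, 13.9]
gripper_width: -0.002
grip_force: 6.8
```

arm_command(deltas=[[1,0,0,-24,0,0,0],[1,0,0,-24,0,0,0],[1,0,0,-17,0,0,0],[1,0,0,0,0,0,0],[1,0,0,0,0,0,0]])

```text
time: 8.52
eef_pos: [0.6484, 0.1087, 0.1213]
eef_rot: [-180.0, -0.2, -9.5]
wrist_force: [-0.4, 0.4, -0.7]
gripper_width: 0.001
grip_force: 0.0
```

```bash
python3 - <<'E'
from h import *
look("w6",(.6463,.1084));print(delta(.6615,-.1101,.121,None))
E
```

```text
blob [251.9 215.7] [245 209  15  14 154]
{0.057: [252.9, 214.5], 0.065: [253.0, 218.6], 0.069: [253.0, 220.7]} [0.6484 0.1087 0.1213] [-179.95   -0.18   -9.51] f [-0.4  0.4 -0.7] t 8.5167
(array([ 50.2, 213.3,  -1.4]), array([0., 0., 0.]))
```

P: dot offset went from +1.0 to −5.0 px, a change of −6, which is home, so P is sound. On to lock Q at (297,110).

arm_command(deltas=[[1,8.3,35.5,0,0,0,0],[1,8.3,35.5,0,0,0,0],[1,8.3,35.5,0,0,0,0],[1,8.3,35.5,0,0,0,0],[1,8.3,35.5,0,0,0,0],[1,8.3,35.5,0,0,0,0],[1,0,0,0,0,0,0],[1,0,0,0,0,0,0]])

```text
time: 9.23
eef_pos: [0.6598, -0.1118, 0.1174]
eef_rot: [-180.0, 0.2, -9.7]
wrist_force: [0.3, 1.5, 0.3]
gripper_width: 0.008
grip_force: 0.0
```

```bash
python3 - <<'E'
from h import *
look("w7",(.6615,-.1101));print(delta(.6615,-.1101,.055,None))
E
```

```text
blob [248.4 218.9] [241 212  16  15 171]
{0.057: [249.5, 211.9], 0.065: [249.4, 216.0], 0.069: [249.4, 218.2]} [ 0.6598 -0.1118  0.1174] [-179.99    0.18   -9.72] f [0.3 1.5 0.3] t 9.2333
(array([ 1.8, -0.2, 62.7]), array([0., 0., 0.]))
```

arm_command(deltas=[[1,1.5,-0.5,22,0,0,0],[1,0,0,22,0,0,0],[1,0,0,4,0,0,0],[1,0,0,4,0,0,0],[1,0,0,4,0,0,0],[1,0,0,4,0,0,0],[1,0,0,2.5,0,0,0],[1,0,0,2,0,0,0],[1,0,0,1,0,0,0],[1,0,0,0,0,0,0]])

```text
time: 10.12
eef_pos: [0.6634, -0.1087, 0.0569]
eef_rot: [-180.0, -0.1, -9.5]
wrist_force: [-7.0, 4.7, 13.1]
gripper_width: -0.003
grip_force: 6.1
```

arm_command(deltas=[[1,0,0,0.3,0,0,0],[1,0,0,0,0,0,0]])

```text
time: 10.28
eef_pos: [0.6634, -0.1086, 0.0568]
eef_rot: [-180.0, -0.1, -9.5]
wrist_force: [-8.4, 4.5, 14.7]
gripper_width: 0.001
grip_force: 7.3
```

arm_command(deltas=[[1,0,0,-24,0,0,0],[1,0,0,-24,0,0,0],[1,0,0,-17,0,0,0],[1,0,0,0,0,0,0],[1,0,0,0,0,0,0]])

```text
time: 10.7
eef_pos: [0.6643, -0.1098, 0.1214]
eef_rot: [180.0, -0.3, -9.5]
wrist_force: [-0.6, -0.1, -0.1]
gripper_width: -0.0
grip_force: 0.0
```

```bash
python3 - <<'E'
from h import *
look("w8",(.6615,-.1101))
t=cv2.imread("pics/w8.png"); 
tiles=[cv2.resize(cv2.imread(f"pics/w{i}.png")[150:250,200:300],(390,290)) for i in (4,6,8)]
tiles.append(cv2.resize(cv2.imread("pics/w7.png")[150:250,200:300],(390,290)))
cv2.imwrite("pics/tiles.png",np.vstack([np.hstack(tiles[:2]),np.hstack(tiles[2:])]))
E
```

```text
blob [252.  220.1] [245 213  15  15 156]
{0.057: [253.0, 215.4], 0.065: [253.0, 219.5], 0.069: [253.1, 221.6]} [ 0.6643 -0.1098  0.1214] [179.97  -0.27  -9.5 ] f [-0.6 -0.1 -0.1] t 10.7
```

View pics/tiles.png

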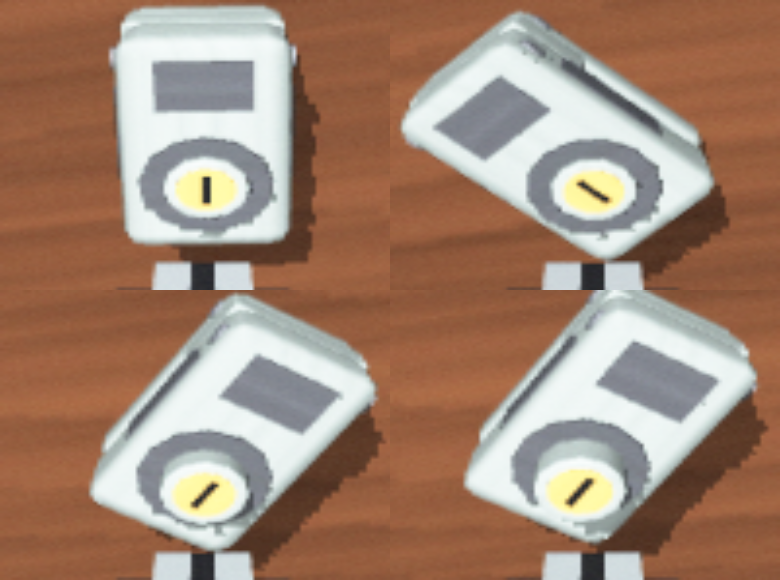

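The tiles show S and P (top row) flush and home. Q (bottom left, after the push) has risen partway, so it is worn. Worn locks are Q and D. I'll measure Q's grasp pose from this view.

```bash
cat >> h.py <<'E'
def pose(name,T,uv):
    im=cv2.imread(f"pics/{name}.png");hsv=cv2.cvtColor(im,cv2.COLOR_BGR2HSV)
    # dark patch: grey compact component closest to size near uv
    d=cv2.inRange(hsv,(100,10,90),(150,80,160));n,l,st,ce=cv2.connectedComponentsWithStats(d)
    A=ray("wrist",uv,.065,T)[:2]
    for i in range(1,n):
        if st[i][4]>150 and 15<np.hypot(*(ce[i]-uv))<70:
            B=ray("wrist",ce[i],.052,T)[:2];v=B-A;L=np.hypot(*v)
            print("patch",ce[i].round(1),st[i],"A",A.round(4),"yaw",np.degrees(np.arctan2(v[1],v[0])).round(1),"L",L.round(4),"mid",(A+v/L*.01).round(4))
E
python3 - <<'E'
from h import *
pose("w8",tool(),np.array([252.,220.1]))
print(delta(.6689,-.1168,.121,-42.2))
E
```

```text
patch [271.3 185.6] [257 173  30  26 410] A [ 0.6606 -0.1091] yaw -42.1 L 0.0275 mid [ 0.668  -0.1158]
(array([ 6.9,  6.2, -1.5]), array([-2.000e-02, -9.000e-02,  3.269e+01]))
```

arm_command(deltas=[[-1,6.5,5.5,0,0,0,6.5],[-1,0,0,0,0,0,6.5],[-1,0,0,0,0,0,6.5],[-1,0,0,0,0,0,6.5],[-1,0,0,0,0,0,6.5],[-1,0,0,0,0,0,0],[-1,0,0,0,0,0,0],[-1,0,0,0,0,0,0]])

```text
time: 11.42
eef_pos: [0.6676, -0.1158, 0.1179]
eef_rot: [180.0, 0.1, -41.8]
wrist_force: [0.1, -0.5, 1.1]
gripper_width: 1.003
grip_force: 0.0
```

```bash
python3 - <<'E'
from h import *
s=sense();print(s["eef_pos"],s["eef_rot"],s["gripper_width"],delta(.668,-.1158,.016,-42.1))
E
```

```text
[ 0.6675862  -0.11578424  0.11791605] [ 1.79960241e+02  7.65926461e-02 -4.17954145e+01] 1.0029441785327597 (array([  0.5,  -0.3, 101.9]), array([0.04, 0.08, 0.3 ]))
```

arm_command(deltas=[[-1,0,0,25,0,0,0],[-1,0,0,25,0,0,0],[-1,0,0,25,0,0,0],[-1,0,0,15,0,0,0],[-1,0,0,10,0,0,0],[-1,0,0,0,0,0,0],[0.2,0,0,0,0,0,0],[1,0,0,0,0,0,0],[1,0,0,0,0,0,0],[1,0,0,0,0,0,0],[1,0,0,0,0,0,0],[1,0,0,0,0,0,0]])

```text
time: 12.42
eef_pos: [0.6694, -0.1163, 0.021]
eef_rot: [-179.9, -0.2, -42.0]
wrist_force: [-0.9, -0.4, 6.2]
gripper_width: 0.413
grip_force: 61.7
```

arm_command(deltas=[[1,0,0,-10,0,0,0],[1,0,0,-25,0,0,0],[1,0,0,-30,0,0,0],[1,0,0,-30,0,0,0],[1,0,0,-10,0,0,0],[1,0,0,0,0,0,-6.5],[1,0,0,0,0,0,-6.8],[1,0,0,0,0,0,-6.8],[1,0,0,0,0,0,-6.8],[1,0,0,0,0,0,-6.8],[1,0,0,0,0,0,-6.8],[1,0,0,0,0,0,-6.5]])

```text
time: 13.42
eef_pos: [0.6673, -0.1157, 0.1226]
eef_rot: [-180.0, 0.1, 5.3]
wrist_force: [-0.0, 0.1, -3.9]
gripper_width: 0.411
grip_force: 60.7
```

```bash
python3 - <<'E'
from h import *
s=sense();print(s["eef_pos"],s["eef_rot"],s["gripper_width"],s["wrist_force"],delta(.585,.348,.124,5))
E
```

```text
[ 0.66729834 -0.11570223  0.12257796] [-1.79958659e+02  1.11115234e-01  5.32941846e+00] 0.41103005214645505 [-0.04277832  0.10618438 -3.93230556] (array([ -38.9, -469.3,   -1. ]), array([-0.04,  0.11,  0.33]))
```

arm_command(deltas=[[1,-3.2,-36,-3,0,0,0],[1,-3.2,-39.4,0,0,0,0],[1,-3.2,-39.4,0,0,0,0],[1,-3.2,-39.4,0,0,0,0],[1,-3.2,-39.4,0,0,0,0],[1,-3.2,-39.4,0,0,0,0],[1,-3.2,-39.4,0,0,0,0],[1,-3.2,-39.4,0,0,0,0],[1,-3.2,-39.4,0,0,0,0],[1,-3.2,-39.4,0,0,0,0],[1,-3.2,-39.4,0,0,0,0],[1,-3.2,-39.4,0,0,0,0]])

```text
time: 14.42
eef_pos: [0.5877, 0.3499, 0.1258]
eef_rot: [180.0, 0.1, 5.0]
wrist_force: [1.7, -0.2, -4.0]
gripper_width: 0.412
grip_force: 61.3
```

arm_command(deltas=[[1,0,0,0,0,0,0],[1,0,0,0,0,0,0]])

```text
time: 14.58
eef_pos: [0.5872, 0.3508, 0.1255]
eef_rot: [180.0, 0.1, 5.2]
wrist_force: [-0.4, -1.2, -3.8]
gripper_width: 0.411
grip_force: 61.9
```

```bash
python3 - <<'E'
from h import *
s=sense();T=tool(s);im=cv2.cvtColor(get_image("wrist"),cv2.COLOR_RGB2BGR)
print(s["eef_pos"],s["eef_rot"],s["gripper_width"],s["wrist_force"],delta(.585,.348,.026,5))
c,sn=np.cos(np.radians(5)),np.sin(np.radians(5))
for a,b in ((131,91),(131,-91),(-131,-91),(-131,91)):
    P=[.52+(a*c-b*sn)/1e3,.342+(a*sn+b*c)/1e3,.075];u=proj("wrist",P,T);print(u.round())
    cv2.circle(im,tuple(int(k) for k in u.round().clip(-999,999)),4,(0,255,0),-1)
cv2.imwrite("pics/w9.png",im)
E
```

```text
[0.58723599 0.3507792  0.12554581] [1.79975788e+02 1.05469216e-01 5.22306930e+00] 0.4113683691915046 [-0.42283329 -1.1560086  -3.8473332 ] (array([-2.8,  0.6, 99.6]), array([0.06, 0.1 , 0.11]))
[122. 132.]
[391. 133.]
[344. 399.]
[163. 399.]
```

View pics/w9.png

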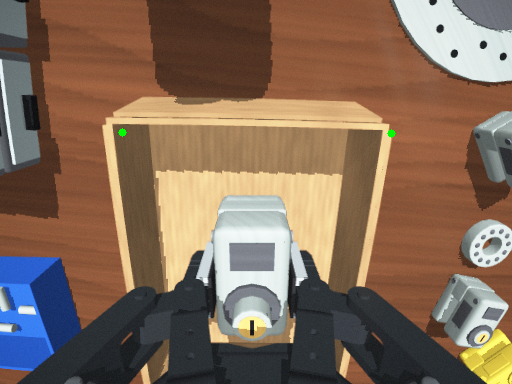

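The carton's inner far corners are at (115,127) and (383,128), and the lock hangs upright, centred between the side walls. Lowering it.

arm_command(deltas=[[1,0,0,25,0,0,0],[1,0,0,25,0,0,0],[1,0,0,25,0,0,0],[1,0,0,12,0,0,0],[1,0,0,8,0,0,0],[1,0,0,3,0,0,0],[1,0,0,0,0,0,0],[1,0,0,0,0,0,0]])

```text
time: 15.3
eef_pos: [0.5903, 0.3485, 0.0307]
eef_rot: [-180.0, -0.1, 5.0]
wrist_force: [0.5, 0.5, -3.1]
gripper_width: 0.409
grip_force: 61.8
```

arm_command(deltas=[[1,0,0,2.5,0,0,0],[1,0,0,2,0,0,0],[1,0,0,1,0,0,0],[1,0,0,0,0,0,0]])

```text
time: 15.63
eef_pos: [0.59, 0.3488, 0.025]
eef_rot: [-180.0, -0.1, 5.0]
wrist_force: [-1.3, -1.6, 3.1]
gripper_width: 0.414
grip_force: 62.6
```

Touchdown. Release and rise.

arm_command(deltas=[[0,0,0,0,0,0,0],[-0.4,0,0,0,0,0,0],[-1,0,0,0,0,0,0],[-1,0,0,0,0,0,0],[-1,0,0,-15,0,0,0],[-1,0,0,-30,0,0,0],[-1,0,0,-30,0,0,0],[-1,0,0,-25,0,0,0],[-1,0,0,0,0,0,0],[-1,0,0,0,0,0,0]])

```text
time: 16.47
eef_pos: [0.591, 0.3493, 0.1279]
eef_rot: [-179.9, -0.3, 5.0]
wrist_force: [-0.9, -0.7, 0.1]
gripper_width: 1.004
grip_force: 0.0
```

```bash
python3 - <<'E'
from h import *
look("w10",(.580,.348));s=sense();print(s["gripper_width"],delta(.4512,-.1494,.125,-17.7))
E
```

```text
blob [245.2 215.2] [  103   103   285   256 41371]
blob [252.3 229.4] [245 223  16  14 154]
blob [247. 245.] [247 244   1   3   3]
{0.057: [252.5, 222.1], 0.065: [252.6, 226.2], 0.069: [252.6, 228.4]} [0.591  0.3493 0.1279] [-179.87   -0.34    4.99] f [-0.9 -0.7  0.1] t 16.4667
1.0036896601306382 (array([-181.4,  484.2,   -0.5]), array([-0.08, -0.13, 22.69]))
```

View pics/w10.png

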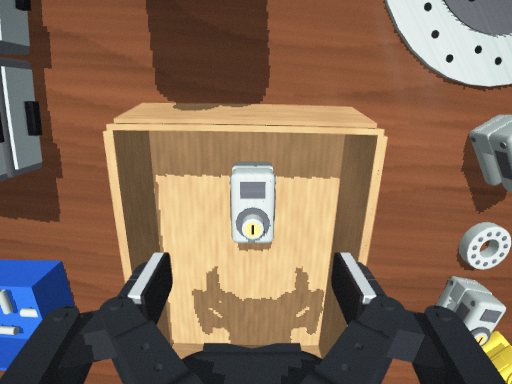

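Q stands upright in the carton (dot at (252,229)). Back for D.

arm_command(deltas=[[-1,-14,37.2,0,0,0,0],[-1,-14,37.2,0,0,0,0],[-1,-14,37.2,0,0,0,0],[-1,-14,37.2,0,0,0,0],[-1,-14,37.2,0,0,0,0],[-1,-14,37.2,0,0,0,0],[-1,-14,37.2,0,0,0,0],[-1,-14,37.2,0,0,0,0],[-1,-14,37.2,0,0,0,0],[-1,-14,37.2,0,0,0,0],[-1,-14,37.2,0,0,0,0],[-1,-14,37.2,0,0,0,0]])

```text
time: 17.52
eef_pos: [0.4586, -0.1122, 0.1223]
eef_rot: [-179.9, 0.1, 5.0]
wrist_force: [1.4, -0.6, -0.2]
gripper_width: 0.996
grip_force: 0.0
```

arm_command(deltas=[[-1,-14,37.2,0,0,0,5.7],[-1,0,0,0,0,0,5.7],[-1,0,0,0,0,0,5.7],[-1,0,0,0,0,0,5.7],[-1,0,0,0,0,0,0],[-1,0,0,0,0,0,0]])

```text
time: 18.02
eef_pos: [0.4489, -0.1489, 0.1225]
eef_rot: [-180.0, 0.1, -17.6]
wrist_force: [0.6, 0.2, 0.0]
gripper_width: 0.997
grip_force: 0.0
```

```bash
python3 - <<'E'
from h import *
T=tool();look("w11",(.4416,-.1463))
im=cv2.imread("pics/w11.png");m=cv2.inRange(cv2.cvtColor(im,cv2.COLOR_BGR2HSV),(15,60,150),(35,255,255))
u=proj("wrist",[.4416,-.1463,.065],T);n,l,st,ce=cv2.connectedComponentsWithStats(m)
i=min(range(1,n),key=lambda i:np.hypot(*(ce[i]-u))+(st[i][4]<60)*999);pose("w11",T,ce[i]);print(delta(.4512,-.1494,.018,-17.7))
E
```

```text
blob [251.8 224.7] [244 218  16  14 157]
{0.057: [251.7, 220.2], 0.065: [251.7, 224.5], 0.069: [251.7, 226.7]} [ 0.4489 -0.1489  0.1225] [-1.7999e+02  1.2000e-01 -1.7650e+01] f [0.6 0.2 0. ] t 18.0167
patch [250.6 185. ] [238 177  26  17 415] A [ 0.4414 -0.1463] yaw -15.6 L 0.0279 mid [ 0.451 -0.149]
(array([ 2.300e+00, -1.000e-01,  1.047e+02]), array([-0.01,  0.1 ,  0.1 ]))
```

arm_command(deltas=[[-1,1,0,25,0,0,-1],[-1,0,0,25,0,0,0],[-1,0,0,25,0,0,0],[-1,0,0,18,0,0,0],[-1,0,0,10,0,0,0],[-1,0,0,0,0,0,0],[0.2,0,0,0,0,0,0],[1,0,0,0,0,0,0],[1,0,0,0,0,0,0],[1,0,0,0,0,0,0],[1,0,0,0,0,0,0],[1,0,0,0,0,0,0]])

```text
time: 19.07
eef_pos: [0.452, -0.1499, 0.0221]
eef_rot: [180.0, -0.2, -16.8]
wrist_force: [-0.3, 1.8, 5.9]
gripper_width: 0.41
grip_force: 60.6
```

arm_command(deltas=[[1,0,0,-10,0,0,0],[1,0,0,-25,0,0,0],[1,0,0,-30,0,0,0],[1,0,0,-30,0,0,0],[1,0,0,-13,0,0,0],[1,0,0,0,0,0,-5.4],[1,0,0,0,0,0,-5.4],[1,0,0,0,0,0,-5.4],[1,0,0,0,0,0,-5.3],[1,0,0,0,0,0,0]])

```text
time: 19.9
eef_pos: [0.45, -0.1492, 0.1284]
eef_rot: [-180.0, 0.1, 4.9]
wrist_force: [-0.6, -0.5, -5.4]
gripper_width: 0.412
grip_force: 61.0
```

```bash
python3 - <<'E'
from h import *
s=sense();print(s["eef_rot"],s["gripper_width"],s["wrist_force"],delta(.465,.341,.125,5))
E
```

```text
[-1.79967227e+02  6.44618083e-02  4.94274722e+00] 0.41197350598552634 [-0.57579707 -0.48501404 -5.36345099] (array([  57.1, -487.1,    3.6]), array([-0.03,  0.06, -0.06]))
```

arm_command(deltas=[[1,4.4,-37.5,0,0,0,0],[1,4.4,-37.5,0,0,0,0],[1,4.4,-37.5,0,0,0,0],[1,4.4,-37.5,0,0,0,0],[1,4.4,-37.5,0,0,0,0],[1,4.4,-37.5,0,0,0,0],[1,4.4,-37.5,0,0,0,0],[1,4.4,-37.5,0,0,0,0],[1,4.4,-37.5,0,0,0,0],[1,4.4,-37.5,0,0,0,0],[1,4.4,-37.5,0,0,0,0],[1,4.4,-37.5,0,0,0,0]])

```text
time: 20.9
eef_pos: [0.4658, 0.305, 0.1283]
eef_rot: [180.0, 0.0, 4.5]
wrist_force: [1.5, -1.1, -5.0]
gripper_width: 0.412
grip_force: 62.1
```

arm_command(deltas=[[1,4.4,-37.5,0,0,0,0],[1,0,0,0,0,0,0],[1,0,0,0,0,0,0],[1,0,0,0,0,0,0]])

```text
time: 21.23
eef_pos: [0.4673, 0.3407, 0.1279]
eef_rot: [179.9, 0.1, 4.6]
wrist_force: [0.3, -0.8, -6.8]
gripper_width: 0.41
grip_force: 63.0
```

```bash
python3 - <<'E'
from h import *
s=sense();print(s["eef_pos"],s["eef_rot"],s["gripper_width"],s["wrist_force"],delta(.465,.341,.027,5))
E
```

```text
[0.46725605 0.34071903 0.12787954] [1.79929058e+02 8.40990725e-02 4.62409205e+00] 0.41034524883299217 [ 0.25025912 -0.78088055 -6.78240636] (array([ -2.1,  -0.6, 100.9]), array([ 0.07,  0.08, -0.38]))
```

arm_command(deltas=[[1,0,0,25,0,0,0],[1,0,0,25,0,0,0],[1,0,0,25,0,0,0],[1,0,0,14,0,0,0],[1,0,0,8,0,0,0],[1,0,0,3,0,0,0],[1,0,0,1.5,0,0,0],[1,0,0,0,0,0,0],[1,0,0,0,0,0,0]])

```text
time: 21.98
eef_pos: [0.4691, 0.3414, 0.0286]
eef_rot: [-179.9, -0.1, 4.7]
wrist_force: [0.3, 0.5, -5.6]
gripper_width: 0.41
grip_force: 62.9
```

arm_command(deltas=[[1,0,0,1.5,0,0,0],[1,0,0,1,0,0,0],[1,0,0,0.5,0,0,0],[1,0,0,0,0,0,0]])

```text
time: 22.32
eef_pos: [0.4689, 0.3416, 0.0261]
eef_rot: [-180.0, -0.1, 4.7]
wrist_force: [-3.3, -2.8, 6.2]
gripper_width: 0.413
grip_force: 64.4
```

Touchdown. Release and rise well clear.

arm_command(deltas=[[0,0,0,0,0,0,0],[-0.4,0,0,0,0,0,0],[-1,0,0,0,0,0,0],[-1,0,0,0,0,0,0],[-1,0,0,-15,0,0,0],[-1,0,0,-30,0,0,0],[-1,0,0,-30,0,0,0],[-1,0,0,-30,0,0,0],[-1,0,0,-30,0,0,0],[-1,-20,0,-20,0,0,0],[-1,0,0,0,0,0,0],[-1,0,0,0,0,0,0]])

```text
time: 23.32
eef_pos: [0.4486, 0.3401, 0.1809]
eef_rot: [-179.9, -0.2, 4.7]
wrist_force: [0.2, -0.1, -0.1]
gripper_width: 1.004
grip_force: 0.0
```

```bash
python3 - <<'E'
from h import *
look("w12b",(.46,.34))
a=cv2.imread("pics/w12b.png");b=cv2.cvtColor(get_image("top"),cv2.COLOR_RGB2BGR);o=cv2.imread("pics/top0.png")
cv2.imwrite("pics/final.png",np.vstack([np.hstack([a[:,100:500],b[:,40:440]])]))
for n,(y,x) in dict(spanner=(slice(85,158),slice(236,258)),box=(slice(148,172),slice(264,304)),bearing=(slice(145,170),slice(202,228))).items(): print(n,cv2.absdiff(b,o)[y,x].mean().round(1))
E
```

```text
blob [252.1 183.6] [246 178  13  12 119]
{0.057: [253.1, 178.3], 0.065: [253.2, 180.5], 0.069: [253.2, 181.7]} [0.4486 0.3401 0.1809] [-179.9    -0.19    4.72] f [ 0.2 -0.1 -0.1] t 23.3167
spanner 16.4
box 13.0
bearing 16.6
```

View pics/final.png

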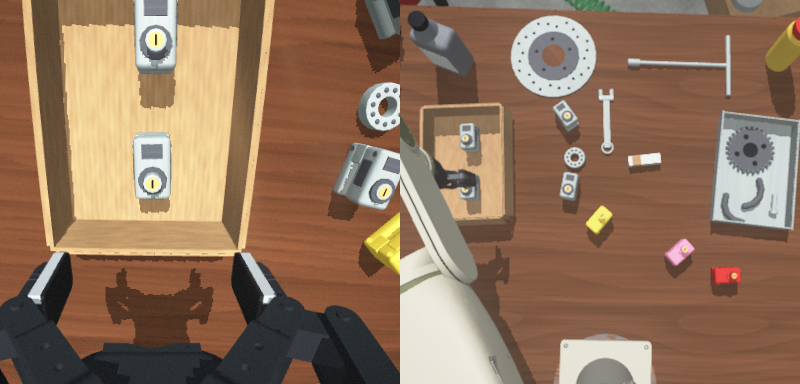

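Both worn locks stand upright in the carton and the two sound ones are still in place. The spanner (247,147), box (284,160) and bearing (214,157) are where they started, and the gripper is clear.

```bash
python3 -c "
from rig import *
print(sign_off())"
```

```text
the job is handed in; nothing more can be done
None
```

I tested all four locks: two were sound and stay locked where they stood, two were worn and now stand upright in the carton, the spanner, spark-plug box and bearing are unmoved, and the job is handed in at about 23 s.

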